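# Lock the grinding cup onto the mill

## Task

Take the grinding cup from the cutting board and lock it onto the mill: lugs into the collar's gaps, press down against the spring, twist clockwise (seen from above) to the stop, then ease off and let go, so that it rises into its notches and stays locked and upright. Never force it, the lugs are plastic: feel with a light hand for the gaps, the spring and the stop. Leave the tin, the sauce bottle and the bowl where they stand.

Things in the scene. Friction and masses are not known exactly. Their poses are not given: they have to be found in the camera images.
- cup: Closed grinding cup standing on the cutting board, 0.2 to 0.36 kg. Origin: centre of its underside; z up. Round black foot, diameter 72 mm, up to 22 mm, its lowest 3.5 mm coned in to 67 mm; above it a round steel body to a domed top at 92 mm: diameter 60 mm up to 28 mm, then 56 mm, straight from 29 to 80 mm: grip it there.
- lug (a point): Outer end of one of the four equal plastic lugs on the cup's foot: 40 mm out along the cup's +x, 7 mm above its underside (the others along +y, -x, -y; axes as the cup's). A lug is 10.6 mm (16 degrees) wide, 4 mm thick, from 5 to 9 mm above the cup's underside, and sticks out 4 mm. Any lug fits any gap. The lugs bear up to 40 N in all.
- mill: Grinding mill: round heavy motor base fixed to the worktop, diameter 137 mm, 125 mm tall to the collar's rim, rocker switch on its -x side. Origin: centre of its underside; z up. Collar on top: black ring, 94 mm outside, lined with a steel flange of 74.4 mm bore (1.2 mm radial play round the cup's foot), cut by four gaps 22 degrees (15 mm) wide that let the lugs down.
- mouth (a point): Centre of the collar's rim, axes as the mill's. The gaps lie near its +x, +y, -x, -y, but the collar was clamped by hand: all four sit up to 17 degrees to one side (visible from above, not measured; turned lightly on the rim the cup drops 4.5 mm into them). Cup origin below this point: 5 mm with lugs on the rim, 9.5 in the gaps, over 15 to turn under the flange, 17.5 bottomed, 12.5 locked.
- ring (a joint): How far the black sprung ring inside the collar is pressed down, m: 0 free, 0.003 with the cup locked, over 0.0055 to turn, 0.008 bottomed. Spring: 4 N at 0, 1.2 N more per mm. Clockwise from above the lugs turn from gap centre 36 degrees to notch centre (notch 22 degrees wide, walls 2.5 mm deep), the hard stop 3 degrees beyond; counter-clockwise is blocked. Let up in the notch the cup rises.
- board: White plastic cutting board, fixed, 180 x 220 x 15 mm. Origin: centre of its underside; z up; the cup stands on its top.
- tin: Bystander: steel food tin, diameter 72 mm, 85 mm tall. Origin: centre of its underside.
- sauce: Bystander: small brown sauce bottle with a white cap, diameter 52 mm, 130 mm tall. Origin: centre of its underside.
- bowl: Bystander: small white bowl, diameter 96 mm, 45 mm tall. Origin: centre of its underside.
Not all that is in view belongs to the job. What is shaped like the cup but blue or green is not meant.

How it is judged:
On the way:
1. the cup is pressed down in the collar, far enough to turn under the flange (value of joint ring above 0.005 m and horizontal distance between cup and mouth below 0.004 m), for 0.1 s.
At the end, for the whole second after the job is handed in: The cup is locked in the collar: centred on it within 4 mm, upright within 3 degrees, at rest, let go of, and held down by its notches so that the sprung ring stays pressed by 1.8 to 4.2 mm (value of joint ring between 0.0018 and 0.0042 m and horizontal distance between cup and mouth below 0.004 m and angle between cup's own z axis and vertical below 0.05 rad and linear speed of cup below 0.02 m/s); the robot touches nothing.
It fails at once if the cup is forced: more than 40 N between cup and mill (contact force between cup and mill above 40 N).
It fails at once if the tin, the sauce bottle or the bowl is pushed away (distance of any of tin, sauce, bowl from where it was at the start of the episode above 0.03 m).
It also fails if it takes over 72 s, if anything falls off the work surface, if the arm or the gripper's body presses on something with over 40 N, if the wrist force passes 120 N, or if a joint passes its speed limit or range.

## Robot

A 7-joint arm with a two-finger parallel gripper is mounted at the origin on the work surface. World frame = base frame: x ahead of the robot, y to its left, z up, the work surface at z = 0. Lengths are in m, angles in rad, forces in N, time in s.
With the tool pointing down it reaches from about 0.4 to 0.85 m from the base axis. Payload 10.4 kg.
Tool frame: the origin (TCP) lies at the very end of the fingers, on their centre line; the grasp point (between the pads) lies 19 mm behind it; x points along the fingers, z is the direction in which the jaws open and shut, and the axes are right-handed (so a half turn about x gives the same grasp; the last joint's range is limited). The gripper opens to 85 mm and grips with 20 to 120 N. Pads are 22 mm wide; open, the fingers measure 114 mm over their backs; the gripper's body (76 mm by 85 mm) begins 54 mm behind the grasp point. The pads swing forward as they close: fully open they stand 13 mm farther back than shut.
Start: joints at [1.249, 0.332, -0.065, 1.46, 0.022, 1.35, -0.088], TCP at [0.184, -0.597, 0.231] pointing down, gripper open.
Joint ranges: [-2.6, 2.6], [-0.5, 2.12], [-1.47, 1.34], [0.16, 2.42], [-1.27, 4.41], [0.06, 2.06], [-2.6, 2.6]. Speed limits (rad/s): [2.22, 2.22, 2.79, 2.79, 3.14, 3.14, 3.14].

## Interface

Orientations are given as a unit quaternion [x, y, z, w].
In Python, from workcell import readout, camera, manip gives the robot as it stands.
- The arm moves only by the shell command python3 -m inch 'ROWS' [FORCE]. ROWS is JSON, a list of rows, each a list of 3 entries, a list of its own where there are three numbers: the turn, a rotation vector about the tool's x, y, z in degrees, then the shift along the tool's x, y, z in mm, then the closure, from 0 (fully open) to 1 (shut). In form: [[[wx, wy, wz], [dx, dy, dz], hand], ...]. A call has 1 to 10 rows; each row is the pose to reach, as a shift and turn from the pose measured when the call began, along the tool's axes at that moment; what a row does not reach only later rows make up. A row lasts 1/8 s, in which the tool goes at most 62.5 mm and 10.7 degrees, less where a joint would pass 70% of its speed; a pose out of reach is approached as far as the arm can. A call with a gripper value outside its range is refused whole. The fingers move at their own pace and stop on an object; FORCE is the grip in N (left out, the last holds). Time passes only in rows, so rows that repeat a pose let the fingers close. It gives the time, the measured TCP pose, the force and the opening at its end, in the units of the state.
- readout.get_obs(): the state, without advancing time (a new reading comes with each control period).
- camera(name): name is "scene" or "top" or "wrist"; returns a dict with "pixels" (480x640x3 uint8, red, green, blue), "range_z" (480x640 float32, m along the optical axis (not along the pixel's ray), 0 where there is no reading), "intrinsics" (3x3 intrinsics, pixels), "extrinsics" (4x4, takes a point from world to camera coordinates); the wrist camera has in their place "T_tool_cam" (4x4, takes a point from camera to tool coordinates, whose origin is the TCP and whose axes are the tool frame's). Camera axes: x right, y down, z forward; pixel columns grow to the right and rows downward; lengths in m; the calibration is good to about 2 mm. A picture is of the moment at which its call begins: read the wrist's pose just before it.
- manip.hand_in(): hands the job in, once; it reports no verdict.
The state is a dict: "clock": time; "joint_pos": joint angles; "joint_velocities": joint speeds; "tau": joint torques, N m; "position": TCP position; "ee_rot": TCP orientation; "ft_force": force on the tool from outside, world axes, zero at the start; "torque": the same for the moment, N m; "grip_width": opening from 0.0 (shut) to 1.0 (fully open).
Only numpy, scipy, OpenCV 4.12 (cv2) and the standard library are available. Lean on these libraries where they do the work, as an engineer would, in place of code of your own. Each camera call takes 0.05 s, during which the arm holds its last target.

## Working session

There is one attempt and no reset: what is moved stays moved. The work goes in short steps, Python scripts to look and compute and a shell command to move; the robot and the scene stay as the last step left them, time stands still between calls to the robot, and variables do not carry over. Pictures are saved under pics/ and viewed, and the job is handed in when it is done.

```bash
ls; mkdir -p pics; python3 - <<'E'
from workcell import readout, camera, manip
import cv2,numpy as np
o=readout.get_obs(); print(o)
for n in ["scene","top","wrist"]:
    c=camera(n); cv2.imwrite(f"pics/{n}0.png",c["pixels"][:,:,::-1]); np.savez(f"{n}0.npz",**c)
    print(n,c["intrinsics"].tolist(),np.round(c.get("extrinsics",c.get("T_tool_cam")),4).tolist())
E
```

```text
pics
{'clock': 0.0, 'joint_pos': array([ 1.24939074,  0.33288798, -0.06470882,  1.46096776,  0.02160314,
        1.34991548, -0.08850589]), 'joint_velocities': array([ 0.00021695, -0.00144463, -0.00147013, -0.00020022, -0.00106326,
       -0.00097809, -0.00018997]), 'tau': array([-5.98328256e-05, -6.25445509e+01,  4.90344618e-02, -3.91609025e+01,
        1.61334575e-02,  9.85086313e-03,  1.35335557e-05]), 'position': array([ 0.18386857, -0.59692995,  0.23049328]), 'ee_rot': array([ 0.42029015,  0.56929496, -0.41970812,  0.56842284]), 'ft_force': array([-0.01844335, -0.23931762,  0.0350806 ]), 'torque': array([0.02883113, 0.03343876, 0.0186698 ]), 'grip_width': 1.003069191092648}
scene [[501.7299224581985, 0.0, 318.8191273600552], [0.0, 501.7299224581985, 245.2973734510956], [0.0, 0.0, 1.0]] [[-0.8147, 0.5797, 0.0164, 0.4468], [0.394, 0.574, -0.7178, -0.2033], [-0.4255, -0.5783, -0.696, 1.2952], [0.0, 0.0, 0.0, 1.0]]
top [[533.5178033717108, 0.0, 327.8889624744866], [0.0, 533.5178033717108, 238.01908548214837], [0.0, 0.0, 1.0]] [[0.0658, -0.9978, 0.0004, 0.0316], [-0.9772, -0.0645, -0.2022, 0.5935], [0.2018, 0.0129, -0.9794, 1.0019], [0.0, 0.0, 0.0, 1.0]]
wrist [[425.5329186786257, 0.0, 318.5861503205724], [0.0, 425.5329186786257, 237.16343209525832], [0.0, 0.0, 1.0]] [[-0.0003, -0.3112, 0.9503, -0.1422], [0.0013, -0.9503, -0.3112, 0.0809], [1.0, 0.0011, 0.0007, -0.0014], [0.0, 0.0, 0.0, 1.0]]
```

View pics/scene0.png

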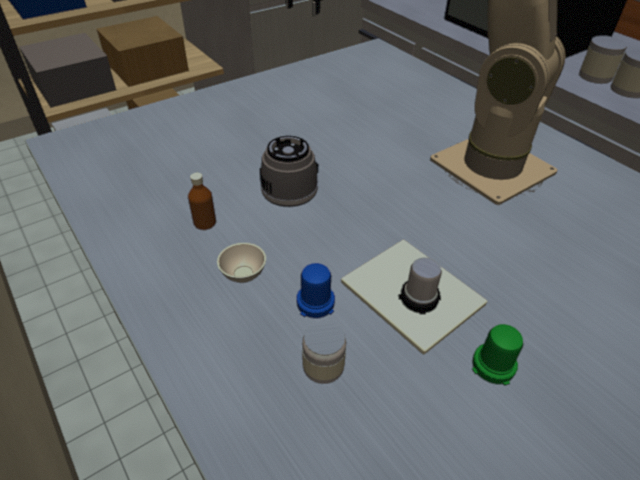

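View pics/top0.png

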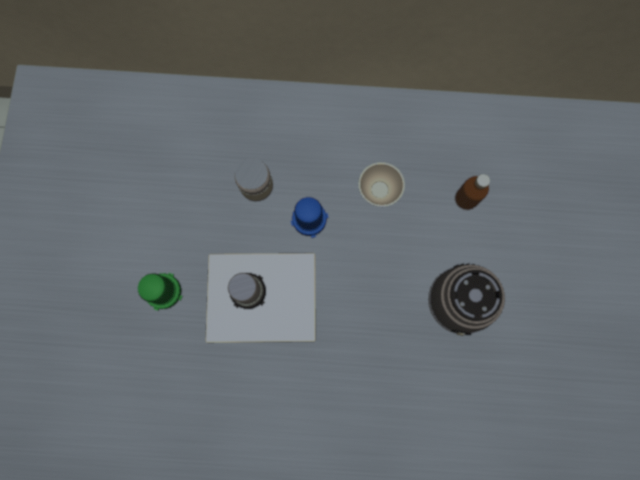

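View pics/wrist0.png

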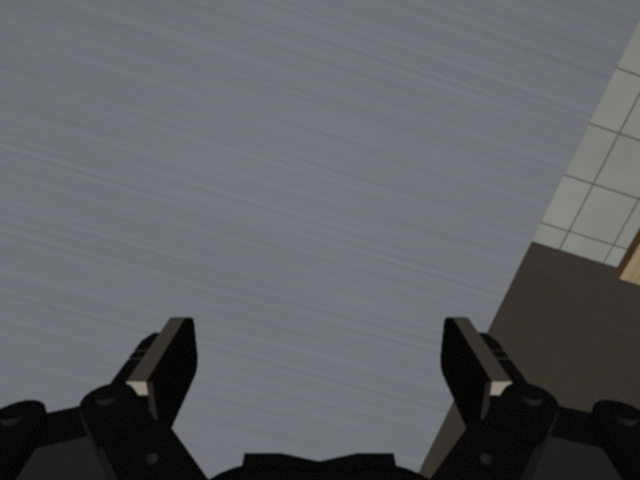

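The scene view shows three cup shapes: steel/grey with a black foot on the board (scene 422,285; top 245,290), blue (316,290; top 310,215) and green (498,353; top 157,291). The steel one on the white board fits the description. I'll confirm it in a crop and measure.

```bash
cat > h.py <<'E'
import numpy as np,cv2
from scipy.optimize import least_squares
def cloud(c,E=None):
    z=c["range_z"].astype(float);K=c["intrinsics"];v,u=np.mgrid[:480,:640]
    P=np.stack([(u-K[0,2])/K[0,0]*z,(v-K[1,2])/K[1,1]*z,z],-1)
    E=np.linalg.inv(c["extrinsics"]) if E is None else E
    W=P@E[:3,:3].T+E[:3,3]; W[z==0]=np.nan
    return W
def circ(p,r=None):
    f=(lambda q:np.hypot(p[:,0]-q[0],p[:,1]-q[1])-(q[2] if r is None else r))
    s=least_squares(f,[*np.nanmedian(p,0)[:2],0.03],loss='soft_l1',f_scale=.001)
    return s.x, np.sqrt(np.mean(s.fun**2))
E
python3 - <<'E'
from h import *
t=dict(np.load("top0.npz"));s=dict(np.load("scene0.npz"))
a=cv2.resize(t["pixels"][245:345,195:325],None,fx=3,fy=3,interpolation=2)
b=cv2.resize(t["pixels"][250:350,420:520],None,fx=3,fy=3,interpolation=2)
c=cv2.resize(s["pixels"][245:345,360:490],None,fx=3,fy=3,interpolation=2)
d=cv2.resize(s["pixels"][120:220,240:340],None,fx=3,fy=3,interpolation=2)
cv2.imwrite("pics/crops.png",np.vstack([np.hstack([a,b]),np.hstack([c,d])])[:,:,::-1])
W=cloud(t);S=cloud(s)
for n,C in(("top",W),("scene",S)):
    for nm,box in (("cup",(-.05,.35,.0,.3)),):
        pass
for n,(u,v) in dict(cup=(243,287),mill=(476,295),board=(290,320),tin=(253,178),sauce=(483,181),bowl=(381,188),blue=(309,210)).items(): print(n,np.round(W[v,u],4))
E
```

```text
cup [0.4768 0.2219 0.1078]
mill [ 0.489  -0.2086  0.1207]
board [0.4261 0.1362 0.0165]
tin [0.6967 0.2269 0.0861]
sauce [ 0.7044 -0.2161  0.1338]
bowl [ 0.7181 -0.0349  0.0048]
blue [0.6365 0.1106 0.0938]
```

View pics/crops.png

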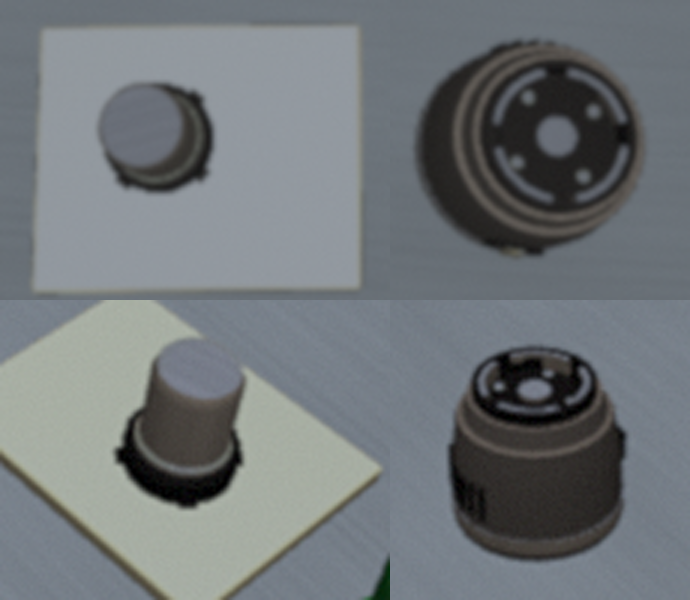

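The crops confirm it: a steel body on a black foot with lugs, standing on the white board, is the cup. The mill's collar gaps are at about 12, 3, 6 and 9 o'clock. Next I'll fit positions.

```bash
python3 - <<'E'
from h import *
from scipy.spatial.transform import Rotation as R
from workcell import readout
t=dict(np.load("top0.npz"));s=dict(np.load("scene0.npz"))
W=cloud(t).reshape(-1,3);S=cloud(s).reshape(-1,3)
def near(P,c,r,z0,z1):
    m=(np.hypot(P[:,0]-c[0],P[:,1]-c[1])<r)&(P[:,2]>z0)&(P[:,2]<z1);return P[m]
for n,P in(("top",W),("scene",S)):
    q=near(P,(.475,.22),.06,.101,.12);print(n,"cup dome",np.mean(q,0) if len(q) else 0,len(q))
    q=near(P,(.475,.22),.05,.048,.094);print(" body",circ(q,.028),len(q))
    q=near(P,(.475,.22),.05,.1,.12);print(" zmax",np.percentile(q[:,2],[5,50,95]))
    q=near(P,(.49,-.21),.09,.02,.085);print(" mill body",circ(q),len(q))
    q=near(P,(.49,-.21),.06,.122,.14);print(" rim",circ(q),np.median(q[:,2]),q.mean(0),len(q))
    q=near(P,(.45,.17),.2,.012,.019);print(" board",q.min(0),q.max(0))
o=readout.get_obs();print(np.round(R.from_quat(o["ee_rot"]).as_matrix(),4),o["clock"])
E
```

```text
top cup dome [0.47659667 0.22468831 0.10705028] 602
 body (array([0.45071406, 0.1830974 , 0.03      ]), np.float64(0.007939615456808305)) 104
 zmax [0.10183428 0.10708792 0.11071582]
 mill body (array([ 0.48832953, -0.20716122,  0.06595459]), np.float64(0.00211957016344539)) 777
 rim (array([ 0.48819518, -0.20652847,  0.0427199 ]), np.float64(0.004194736822829031)) 0.12611305441836085 [ 0.48783456 -0.2067644   0.12608914] 769
 board [0.37175587 0.08104966 0.01200619] [0.64282462 0.36959475 0.01899969]
scene cup dome [0.4807652  0.22747947 0.10620622] 509
 body (array([0.51704006, 0.25421666, 0.03      ]), np.float64(0.008972803364783281)) 530
 zmax [0.10136384 0.10644785 0.10901524]
 mill body (array([ 0.48857977, -0.20942253,  0.06682132]), np.float64(0.002242655694534407)) 1430
 rim (array([ 0.49027014, -0.20624316,  0.04273858]), np.float64(0.0035628318524004287)) 0.12505926719300087 [ 0.49085335 -0.2046594   0.12504895] 371
 board [0.3706738  0.08338378 0.01200098] [0.64853399 0.31514165 0.01898278]
[[-4.000e-04  9.557e-01  2.944e-01]
 [ 1.000e-03  2.944e-01 -9.557e-01]
 [-1.000e+00 -1.000e-04 -1.100e-03]] 0.15
```

```bash
python3 -m inch '[[[0,0,0],[-5,50,-35],0],[[0,0,0],[-10,100,-70],0],[[0,0,0],[-20,150,-105],0],[[0,0,0],[-20,200,-140],0],[[0,0,0],[-20,250,-175],0],[[0,0,0],[-20,300,-210],0],[[0,0,0],[-20,350,-245],0],[[0,0,0],[-20,406,-283],0],[[0,0,0],[-20,406,-283],0],[[0,0,0],[-20,406,-283],0]]'
cat > snap.py <<'E'
import sys
from h import *
from workcell import readout,camera
from scipy.spatial.transform import Rotation as R
n=sys.argv[1]
o=readout.get_obs(); c=camera("wrist")
T=np.eye(4);T[:3,:3]=R.from_quat(o["ee_rot"]).as_matrix();T[:3,3]=o["position"]
np.savez(n+".npz",T=T,**c); cv2.imwrite(f"pics/{n}.png",c["pixels"][:,:,::-1]); print(T.round(4).tolist(),o["joint_pos"].round(3),o["clock"])
E
python3 snap.py w1
```

```text
clock: 1.4
position: [0.4884, -0.2072, 0.2507]
ee_rot: [0.42, 0.569, -0.42, 0.568]
ft_force: [-0.5, -1.3, 0.0]
grip_width: 1.001
[[-0.0011, 0.9555, 0.295, 0.4884], [0.001, 0.295, -0.9555, -0.2072], [-1.0, -0.0007, -0.0012, 0.2507], [0.0, 0.0, 0.0, 1.0]] [ 0.713  0.143 -0.436  1.661  0.061  1.352 -1.004] 1.4
```

View pics/w1.png

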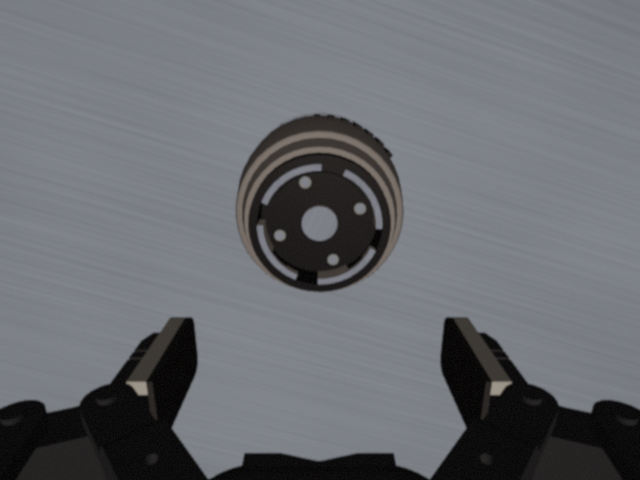

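```bash
cat > rect.py <<'E'
from h import *
def rect(f,c,z,half=.055,s=5000):
    d=dict(np.load(f));T=d["T"]@d["T_tool_cam"];K=d["intrinsics"]
    n=int(2*half*s);j,i=np.meshgrid(np.arange(n),np.arange(n))
    # image: right=-y, up=+x
    X=c[0]+half-i/s;Y=c[1]+half-j/s
    P=np.stack([X,Y,np.full_like(X,z)],-1)-T[:3,3]
    q=P@T[:3,:3];u=K[0,0]*q[...,0]/q[...,2]+K[0,2];v=K[1,1]*q[...,1]/q[...,2]+K[1,2]
    return cv2.remap(d["pixels"],u.astype(np.float32),v.astype(np.float32),cv2.INTER_CUBIC),d,T
def polar(f,c,z,radii,ths):
    d=dict(np.load(f));T=d["T"]@d["T_tool_cam"];K=d["intrinsics"]
    r,t=np.meshgrid(radii,ths)
    P=np.stack([c[0]+r*np.cos(t),c[1]+r*np.sin(t),np.full_like(r,z)],-1)-T[:3,3]
    q=P@T[:3,:3];u=K[0,0]*q[...,0]/q[...,2]+K[0,2];v=K[1,1]*q[...,1]/q[...,2]+K[1,2]
    return cv2.remap(d["pixels"],u.astype(np.float32),v.astype(np.float32),1).astype(float).mean(-1).T
E
python3 - <<'E'
from rect import *
d=dict(np.load("w1.npz"));W=cloud(d,d["T"]@d["T_tool_cam"]).reshape(-1,3)
c=np.array([.489,-.207])
m=(np.hypot(*(W[:,:2]-c).T)<.05)&(W[:,2]>.122)&(W[:,2]<.135)
q=W[m];print(circ(q),np.percentile(q[:,2],[5,50,95]),q.mean(0))
for r0 in np.arange(.036,.05,.001):
    k=np.abs(np.hypot(*(W[:,:2]-c).T)-r0)<.0005;print(round(r0,4),k.sum(),np.percentile(W[k,2],[10,50,90]).round(4))
im,_,_=rect("w1.npz",c,.125);cv2.circle(im,(275,275),int(47*5),(255,0,0),1);cv2.circle(im,(275,275),int(37.2*5),(0,255,0),1);cv2.imwrite("pics/r1.png",im[:,:,::-1])
E
```

```text
(array([ 0.48848466, -0.20596579,  0.04261464]), np.float64(0.0028825329435326905)) [0.12332611 0.12463429 0.12577544] [ 0.49026044 -0.20539384  0.12461617]
0.036 959 [0.1024 0.3271 0.3342]
0.037 1176 [0.1117 0.3245 0.3339]
0.038 1400 [0.1132 0.3163 0.3334]
0.039 1309 [0.1027 0.3163 0.3331]
0.04 1445 [0.1022 0.1256 0.3321]
0.041 2086 [0.109  0.2828 0.3302]
0.042 3445 [0.1165 0.2813 0.3263]
0.043 1876 [0.1242 0.2891 0.3279]
0.044 3202 [0.1247 0.2861 0.3177]
0.045 2632 [0.1246 0.286  0.3178]
0.046 1894 [0.1237 0.289  0.3194]
0.047 1701 [0.1162 0.2893 0.3191]
0.048 1509 [0.1156 0.2931 0.3188]
0.049 1416 [0.1155 0.2958 0.3181]
0.05 1217 [0.115  0.2981 0.3173]
```

View pics/r1.png

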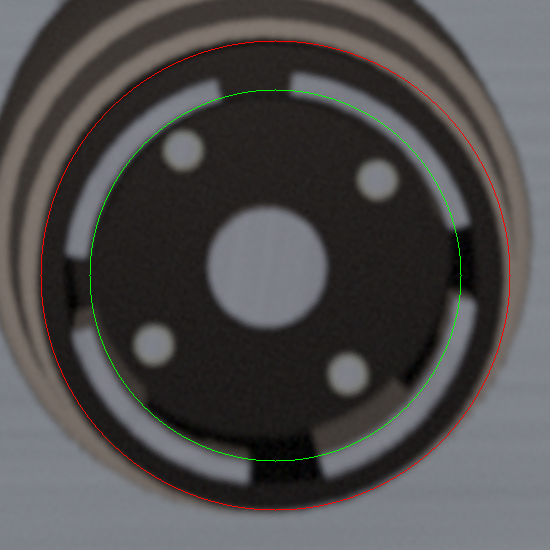

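```bash
python3 - <<'E'
from rect import *
c=np.array([.489,-.207])
for it in range(4):
    ths=np.radians(np.arange(0,360,.5));rr=np.arange(.030,.050,.0001)
    p=polar("w1.npz",c,.125,rr,ths)
    mid=p[(rr>.0375)&(rr<.041)].max(0)
    B=mid>95
    pi=[];po=[]
    for k in np.where(B)[0]:
        w=np.where((p[:,k]>90)&(rr>.0345)&(rr<.043))[0]
        pi.append((rr[w[0]]*np.cos(ths[k]),rr[w[0]]*np.sin(ths[k])));po.append((rr[w[-1]]*np.cos(ths[k]),rr[w[-1]]*np.sin(ths[k])))
    a=circ(np.array(pi));b=circ(np.array(po));print(c,a,b)
    c=c+(a[0][:2]+b[0][:2])/2*1
print(c)
p=polar("w1.npz",c,.125,np.arange(.0385,.0402,.0002),ths).mean(0)
B=p>90
e=np.where(np.diff(B.astype(int))!=0)[0];print([(round(np.degrees(ths[k]),1),'up' if B[k+1] else 'dn') for k in e])
E
```

```text
[ 0.489 -0.207] (array([-0.00045332,  0.00098524,  0.03695229]), np.float64(0.0003481893705978861)) (array([-0.0005486 ,  0.00095971,  0.04113403]), np.float64(0.00011224847111006644))
[ 0.48849904 -0.20602753] (array([5.99167020e-05, 2.46192779e-05, 3.69607530e-02]), np.float64(0.0002560242842207099)) (array([-4.81908030e-05, -1.42699163e-05,  4.11339975e-02]), np.float64(0.00012881832266301314))
[ 0.4885049  -0.20602235] (array([5.25085378e-05, 1.74971379e-05, 3.69614158e-02]), np.float64(0.00025517051390462153)) (array([-5.23436234e-05, -1.87579243e-05,  4.11333032e-02]), np.float64(0.00012633333606135402))
[ 0.48850499 -0.20602298] (array([5.33129941e-05, 1.83306019e-05, 3.69609382e-02]), np.float64(0.00025484979282010983)) (array([-5.28303762e-05, -1.82042366e-05,  4.11333058e-02]), np.float64(0.00012627690075223577))
[ 0.48850523 -0.20602292]
[(np.float64(15.5), 'up'), (np.float64(83.5), 'dn'), (np.float64(105.0), 'up'), (np.float64(173.0), 'dn'), (np.float64(195.5), 'up'), (np.float64(263.5), 'dn'), (np.float64(285.0), 'up'), (np.float64(353.5), 'dn')]
```

The rectified image shows a clean collar: four bright flange arcs with gaps centred at 4.4°, 94.3°, 184.3° and 274.3° in world yaw, and the mouth at about (0.4885, -0.2060). Next is a look at the cup from above.

```bash
python3 -m inch '[[[0,0,0],[0,14,-50],0],[[0,0,0],[0,28,-100],0],[[0,0,0],[0,42,-150],0],[[0,0,0],[0,56,-200],0],[[0,0,0],[0,70,-250],0],[[0,0,0],[0,84,-300],0],[[0,0,0],[0,98,-350],0],[[0,0,0],[0,118,-417],0],[[0,0,0],[0,118,-417],0],[[0,0,0],[0,118,-417],0]]'
python3 snap.py w2
```

```text
clock: 2.7
position: [0.479, 0.2238, 0.2507]
ee_rot: [0.42, 0.569, -0.421, 0.568]
ft_force: [-0.7, -1.0, -0.6]
grip_width: 1.0
[[-0.0016, 0.9565, 0.2919, 0.479], [0.0001, 0.2919, -0.9565, 0.2238], [-1.0, -0.0015, -0.0005, 0.2507], [0.0, 0.0, 0.0, 1.0]] [ 0.205  0.19  -0.813  1.651  0.139  1.363 -1.903] 2.7
```

View pics/w2.png

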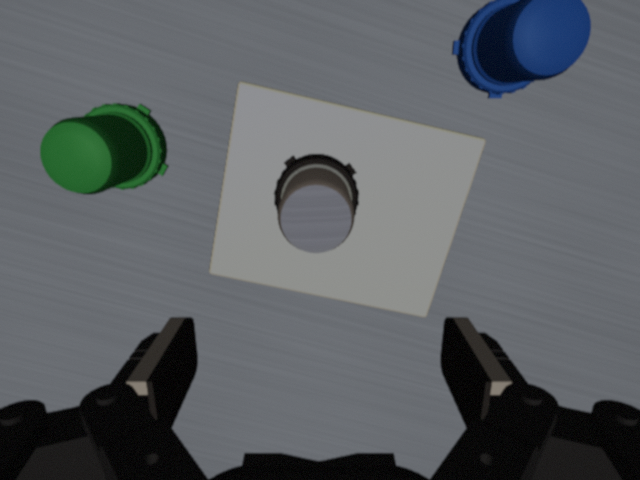

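```bash
python3 - <<'E'
from rect import *
d=dict(np.load("w2.npz"));W=cloud(d,d["T"]@d["T_tool_cam"])
V=W.reshape(-1,3);c=np.array([.479,.225])
m=(np.hypot(*(V[:,:2]-c).T)<.04)&(V[:,2]>.095);q=V[m];print(q.mean(0),np.percentile(q[:,2],[5,50,95]),len(q))
c=np.array([.479,.225])
im,_,_=rect("w2.npz",c,.024);cv2.circle(im,(275,275),200,(255,0,0),1)
im2,_,_=rect("w2.npz",c,.095);cv2.circle(im2,(275,275),140,(255,0,0),1)
x=np.hstack([im,im2]);cv2.imwrite("pics/r2.png",cv2.resize(x,(800,400))[:,:,::-1])
E
```

```text
[0.48958195 0.22882347 0.26627523] [0.10303715 0.32708563 0.33489644] 15856
```

View pics/r2.png

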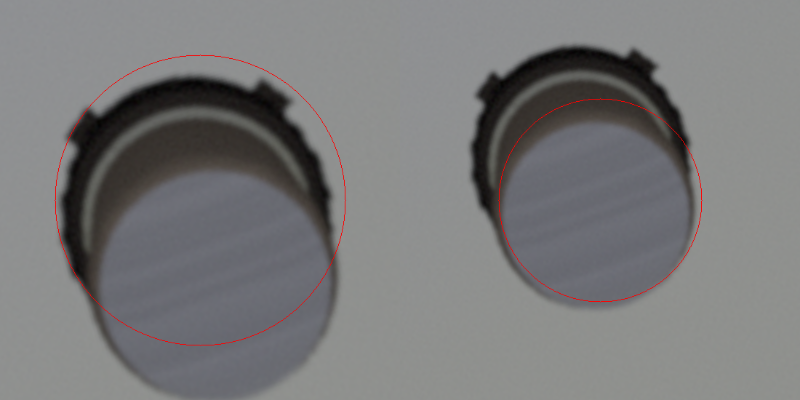

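```bash
python3 - <<'E'
from rect import *
c=np.array([.476,.226])
rr=np.arange(.028,.046,.0001)
for z,rad in((.0185,.036),):
  for it in range(5):
    ths=np.radians(np.arange(17-65,17+65,.5))
    p=polar("w2.npz",c,z,rr,ths)
    thr=75
    re=np.array([rr[np.where(p[:,k]<thr)[0][-1]] for k in range(len(ths))])
    good=np.abs(re-np.median(re))<.0012 if it<3 else np.abs(re-.036)<.0008
    pts=np.c_[c[0]+re*np.cos(ths),c[1]+re*np.sin(ths)]
    a,r1=circ(pts[good],rad);f,r2=circ(pts[good]);print(a[:2],r1,f,r2,good.sum())
    c=a[:2]
p=polar("w2.npz",c,.021,rr,np.radians(np.arange(-60,90,1)))
L=p[(rr>.0376)&(rr<.0393)].mean(0)
for t,v in zip(np.arange(-60,90,1),L):print(t,int(v),end='; ')
E
```

```text
[0.47616327 0.22657199] 0.00021355764793326858 [0.47628077 0.22661786 0.0358904 ] 0.00021341027778794144 198
[0.47615648 0.22658622] 0.0002035246316777209 [0.47627082 0.22663292 0.03589245] 0.00020318211497275437 197
[0.47615782 0.22658279] 0.00019960176670474712 [0.47627595 0.22663113 0.03588888] 0.0001991396973039257 197
[0.47614766 0.22657836] 0.00015594163707498976 [0.4763179  0.22664859 0.03583967] 0.00015316038074911678 194
[0.47614798 0.22657673] 0.0001531389365363134 [0.47633043 0.22665186 0.03582826] 0.00014969378626061933 194
-60 142; -59 142; -58 141; -57 140; -56 139; -55 138; -54 138; -53 138; -52 138; -51 140; -50 141; -49 142; -48 143; -47 143; -46 142; -45 137; -44 124; -43 99; -42 69; -41 44; -40 34; -39 29; -38 28; -37 30; -36 31; -35 33; -34 34; -33 33; -32 31; -31 30; -30 29; -29 36; -28 55; -27 86; -26 114; -25 131; -24 139; -23 142; -22 141; -21 141; -20 141; -19 141; -18 141; -17 141; -16 141; -15 141; -14 140; -13 140; -12 140; -11 140; -10 140; -9 140; -8 140; -7 140; -6 140; -5 140; -4 139; -3 139; -2 139; -1 140; 0 140; 1 139; 2 138; 3 139; 4 140; 5 140; 6 139; 7 138; 8 138; 9 138; 10 139; 11 139; 12 140; 13 140; 14 141; 15 141; 16 141; 17 141; 18 141; 19 141; 20 141; 21 140; 22 140; 23 139; 24 139; 25 139; 26 138; 27 138; 28 138; 29 139; 30 139; 31 139; 32 139; 33 139; 34 140; 35 141; 36 140; 37 141; 38 141; 39 141; 40 140; 41 140; 42 139; 43 139; 44 135; 45 121; 46 94; 47 62; 48 37; 49 29; 50 30; 51 32; 52 32; 53 31; 54 30; 55 30; 56 29; 57 29; 58 29; 59 32; 60 41; 61 66; 62 97; 63 122; 64 135; 65 141; 66 143; 67 142; 68 141; 69 141; 70 141; 71 140; 72 140; 73 140; 74 141; 75 142; 76 142; 77 143; 78 143; 79 143; 80 143; 81 142; 82 141; 83 139; 84 137; 85 136; 86 135; 87 135; 88 135; 89 136;
```

```bash
python3 -m inch '[[[-10,0,0],[0,0,0],0],[[-20,0,0],[0,0,0],0],[[-30,0,0],[0,0,0],0],[[-40,0,0],[0,0,0],0],[[-50,0,0],[0,0,0],0],[[-60,0,0],[0,0,0],0],[[-70,0,0],[0,0,0],0],[[-80,0,0],[0,0,0],0],[[-80,0,0],[0,0,0],0],[[-80,0,0],[0,0,0],0]]'
python3 snap.py w3; python3 - <<'E'
from rect import *
for f in("w2.npz","w3.npz"):
  c=np.array([.476,.226]);rr=np.arange(.028,.046,.0001)
  d=np.load(f);Ry=d["T"][:3,1];a0=np.degrees(np.arctan2(Ry[1],Ry[0]))
  for it in range(6):
    ths=np.radians(np.arange(a0-65,a0+65,.5))
    p=polar(f,c,.0185,rr,ths)
    re=np.array([rr[np.where(p[:,k]<75)[0][-1]] for k in range(len(ths))])
    good=np.abs(re-np.median(re))<.0012 if it<3 else np.abs(re-.036)<.0008
    pts=np.c_[c[0]+re*np.cos(ths),c[1]+re*np.sin(ths)]
    a,r1=circ(pts[good],.036);c=a[:2]
  L=polar(f,c,.021,rr,ths)[(rr>.0376)&(rr<.0393)].mean(0)<85
  e=np.where(np.diff(L.astype(int)))[0];print(f,c,r1,good.sum(),a0,np.degrees(ths[e]))
  R=d["T"][:3,:3]
  if f[1]=="2":R2,c2=R,c
  else:
    A=(R-R2)[:2,1:];b=np.linalg.solve(A,c-c2);print("b (y,z)",b, "true",c-R[:2,1:]@b,c2-R2[:2,1:]@b)
E
```

```text
clock: 4.0
position: [0.4796, 0.2217, 0.2507]
ee_rot: [-0.041, 0.706, 0.04, 0.705]
ft_force: [0.9, 0.2, -0.3]
grip_width: 1.0
[[-0.0013, -0.114, 0.9935, 0.4796], [-0.0009, 0.9935, 0.114, 0.2217], [-1.0, -0.0008, -0.0014, 0.2507], [0.0, 0.0, 0.0, 1.0]] [ 0.343  0.227 -0.979  1.646  0.191  1.373 -0.548] 4.0Traceback (most recent call last):
  File "<stdin>", line 8, in <module>
IndexError: index -1 is out of bounds for axis 0 with size 0
```

View pics/w3.png

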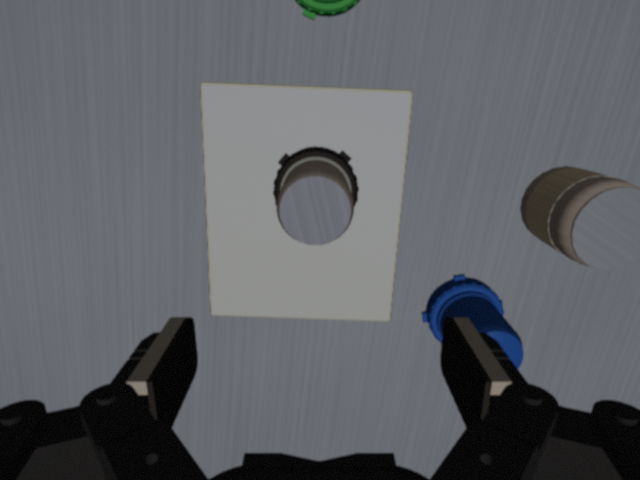

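```bash
cat > cupfit.py <<'E'
from rect import *
def fit(f,c,z0=.0185,zl=.021,span=60,thr=75):
  c=np.array(c);rr=np.arange(.030,.046,.0001)
  d=np.load(f);Ry=d["T"][:3,1];a0=np.degrees(np.arctan2(Ry[1],Ry[0]))
  for it in range(8):
    ths=np.radians(np.arange(a0-span,a0+span,.5))
    p=polar(f,c,z0,rr,ths)
    re=np.array([rr[np.append(0,np.where(p[:,k]<thr)[0])[-1]] for k in range(len(ths))])
    good=np.abs(re-np.median(re))<.002 if it<3 else np.abs(re-.036)<.0008
    pts=np.c_[c[0]+re*np.cos(ths),c[1]+re*np.sin(ths)]
    a,r1=circ(pts[good],.036);c=a[:2]
  L=polar(f,c,zl,rr,ths)[(rr>.0376)&(rr<.0393)].mean(0)<thr+10
  e=np.where(np.diff(L.astype(int)))[0];print(f,c,r1,good.sum(),a0,np.degrees(ths[e]))
  return c,d["T"][:3,:3]
E
python3 - <<'E'
from cupfit import *
c2,R2=fit("w2.npz",[.476,.2266]);c,R=fit("w3.npz",[.476,.2266])
A=(R-R2)[:2,1:];b=np.linalg.solve(A,c-c2);print("b (y,z)",b, "true",c-R[:2,1:]@b,c2-R2[:2,1:]@b)
E
```

```text
return np.nanmean(a, axis, out=out, keepdims=keepdims)
Traceback (most recent call last):
  File "cupfit.py", line 11, in fit
    a,r1=circ(pts[good],.036);c=a[:2]
         ~~~~^^^^^^^^^^^^^^^^
  File "h.py", line 11, in circ
    s=least_squares(f,[*np.nanmedian(p,0)[:2],0.03],loss='soft_l1',f_scale=.001)
ValueError: Initial guess is outside of provided bounds
```

```bash
sed -i 's/<.002 if it<3/<.003 if it<4/; s/np.median(re))/np.median(re[re>.031]))/' cupfit.py; python3 - <<'E'
from cupfit import *
for f in("w2.npz","w3.npz"):
  im,_,_=rect(f,(.476,.2266),.0185);cv2.circle(im,(275,275),180,(255,0,0),1);cv2.imwrite(f"pics/q_{f[:2]}.png",im[:,:,::-1])
a=cv2.imread("pics/q_w2.png");b=cv2.imread("pics/q_w3.png");cv2.imwrite("pics/q.png",cv2.resize(np.hstack([a,b]),(800,400)))
c2,R2=fit("w2.npz",[.476,.2266]);c,R=fit("w3.npz",[.476,.2266])
A=(R-R2)[:2,1:];b=np.linalg.solve(A,c-c2);print("b (y,z)",b, "true",c-R[:2,1:]@b,c2-R2[:2,1:]@b)
E
```

```text
return _methods._mean(a, axis=axis, dtype=dtype,
  ret = ret.dtype.type(ret / rcount)
  return np.nanmean(a, axis, out=out, keepdims=keepdims)
Traceback (most recent call last):
  File "cupfit.py", line 11, in fit
    a,r1=circ(pts[good],.036);c=a[:2]
         ~~~~^^^^^^^^^^^^^^^^
  File "h.py", line 11, in circ
    s=least_squares(f,[*np.nanmedian(p,0)[:2],0.03],loss='soft_l1',f_scale=.001)
ValueError: Initial guess is outside of provided bounds
```

View pics/q.png

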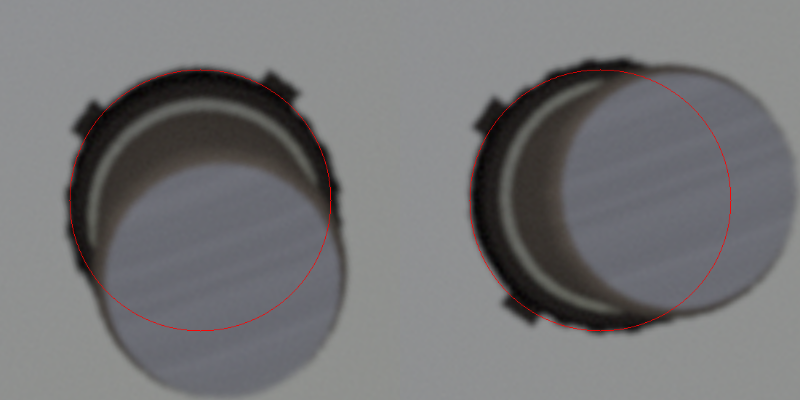

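```bash
cat > cupfit.py <<'E'
from rect import *
def fit(f,c,z0=.0185,zl=.021,span=60,thr=75):
  c=np.array(c);rr=np.arange(.028,.046,.0001)
  d=np.load(f);Ry=d["T"][:3,1];a0=np.degrees(np.arctan2(Ry[1],Ry[0]))
  for it in range(8):
    ths=np.radians(np.arange(a0-span,a0+span,.5))
    p=polar(f,c,z0,rr,ths)
    dark=p<thr
    re=rr[len(rr)-1-np.argmax(dark[::-1],0)]
    good=dark.any(0)&(np.abs(re-.036)<(.003 if it<4 else .0008))
    pts=np.c_[c[0]+re*np.cos(ths),c[1]+re*np.sin(ths)]
    if good.sum()<30: print(it,c,re[::10],p[::20,100]);break
    a,r1=circ(pts[good],.036);c=a[:2]
  L=polar(f,c,zl,rr,ths)[(rr>.0376)&(rr<.0393)].mean(0)<thr+10
  e=np.where(np.diff(L.astype(int)))[0];print(f,c,r1,good.sum(),a0,np.degrees(ths[e]))
  return c,d["T"][:3,:3]
E
python3 - <<'E'
from cupfit import *
c2,R2=fit("w2.npz",[.476,.2266]);c,R=fit("w3.npz",[.476,.2266])
A=(R-R2)[:2,1:];b=np.linalg.solve(A,c-c2);print("b (y,z)",b, "true",c-R[:2,1:]@b,c2-R2[:2,1:]@b)
E
```

```text
1 [0.53970367 0.2470446 ] [0.0459 0.0459 0.0459 0.0459 0.0459 0.0459 0.0459 0.0459 0.0459 0.0459
 0.0459 0.0459 0.0459 0.0459 0.0459 0.0459 0.0459 0.0459 0.0459 0.0459
 0.0459 0.0459 0.0459 0.0459] [109.33333333 108.         110.         110.         109.33333333
 110.33333333 110.66666667 110.         109.33333333]
w2.npz [0.53970367 0.2470446 ] 0.008442503399190254 0 16.971041295267767 []
w3.npz [0.47706133 0.22620769] 0.000167495164341381 175 96.54737591896067 [ 47.04737592  62.54737592 136.04737592 151.54737592]
b (y,z) [ 0.03201066 -0.04044487] true [0.52089238 0.19901748] [0.52089238 0.19901748]
```

```bash
sed -i 's/def circ(p,r=None):/def circ(p,r=None,i=None):/; s/\[\*np.nanmedian(p,0)\[:2\],0.03\]/[*(np.nanmedian(p,0)[:2] if i is None else i),0.03]/' h.py; sed -i 's/circ(pts\[good\],.036)/circ(pts[good],.036,c)/' cupfit.py
python3 - <<'E'
from cupfit import *
c2,R2=fit("w2.npz",[.476,.2266]);c,R=fit("w3.npz",[.476,.2266])
A=(R-R2)[:2,1:];b=np.linalg.solve(A,c-c2);print("b (y,z)",b, "true",c-R[:2,1:]@b,c2-R2[:2,1:]@b)
m=np.array([.4885,-.2060]);print("mouth",m-R2[:2,1:]@b)
print(R.T[1:,:2]@(c-R[:2,1:]@b-np.load("w3.npz")["T"][:2,3]))
E
```

```text
w2.npz [0.47614626 0.22662268] 0.00013412489575634123 175 16.971041295267767 [-43.0289587 -27.5289587  45.9710413  61.4710413]
w3.npz [0.47706142 0.22620769] 0.00016749515616748574 175 96.54737591896067 [ 47.04737592  62.54737592 136.04737592 151.54737592]
b (y,z) [-0.00077576  0.00012077] true [0.47685298 0.22696462] [0.47685298 0.22696462]
mouth [ 0.48920672 -0.20565805]
[ 0.00559061 -0.00214494]
```

Both views agree on the cup at (0.4769, 0.2270), with lugs near -35.7° (mod 90). It has to turn about +40° CCW to meet the gaps at 4.4°. I'll approach and grasp at this yaw, with the TCP at z=0.051.

```bash
python3 -m inch '[[[0,0,0],[20,6,-2],0],[[0,0,0],[60,6,-2],0],[[0,0,0],[110,6,-2],0],[[0,0,0],[155,6,-2],0],[[0,0,0],[185,6,-2],0],[[0,0,0],[200,6,-2],0],[[0,0,0],[200,6,-2],0],[[0,0,0],[200,6,-2],0]]' 30; python3 snap.py w4
```

```text
clock: 5.05
position: [0.4774, 0.228, 0.052]
ee_rot: [-0.041, 0.706, 0.041, 0.706]
ft_force: [0.7, -0.1, 0.4]
grip_width: 0.999
[[0.0005, -0.1147, 0.9934, 0.4774], [-0.0001, 0.9934, 0.1147, 0.228], [-1.0, -0.0002, 0.0005, 0.052], [0.0, 0.0, 0.0, 1.0]] [ 0.217  0.451 -0.884  1.868  0.409  1.014 -0.725] 5.05
```

View pics/w4.png

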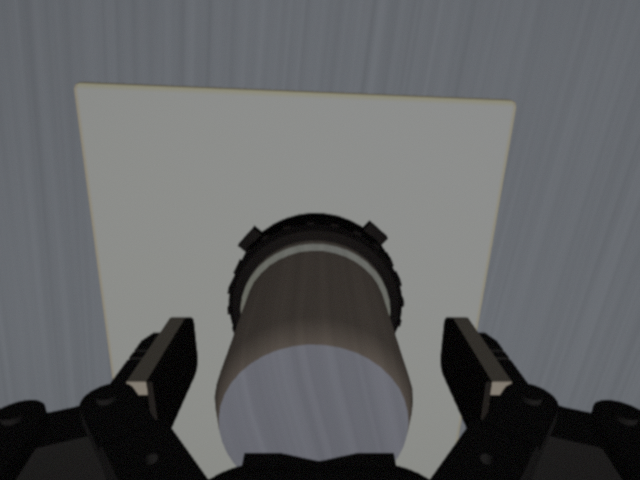

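```bash
python3 -m inch '[[[0,0,0],[0,0,0],0.3],[[0,0,0],[0,0,0],0.6],[[0,0,0],[0,0,0],0.6],[[0,0,0],[0,0,0],0.6],[[0,0,0],[0,0,0],0.6],[[0,0,0],[0,0,0],0.6]]' 40; python3 snap.py w5; python3 - <<'E'
from cupfit import *
for f in("w4.npz","w5.npz"):
  c,R=fit(f,[.477,.227],span=45);print(R.T[1:,:2]@(c-np.load(f)["T"][:2,3]))
E
```

```text
clock: 5.85
position: [0.4778, 0.2281, 0.053]
ee_rot: [-0.041, 0.705, 0.04, 0.707]
ft_force: [-1.2, -2.5, 7.6]
grip_width: 0.645
[[0.0018, -0.1146, 0.9934, 0.4778], [-0.0003, 0.9934, 0.1146, 0.2281], [-1.0, -0.0005, 0.0017, 0.053], [0.0, 0.0, 0.0, 1.0]] [ 0.217  0.45  -0.885  1.868  0.409  1.015 -0.725] 5.85
w4.npz [0.47685887 0.2266276 ] 7.641489839624046e-05 149 96.58783063890618 [ 62.58783064 135.58783064]
[-0.00134353 -0.00067492]
w5.npz [0.47864022 0.22679821] 7.813254827643755e-05 149 96.582105485074 [ 63.08210549 135.58210549]
[-0.00141768  0.00069154]
```

View pics/w5.png

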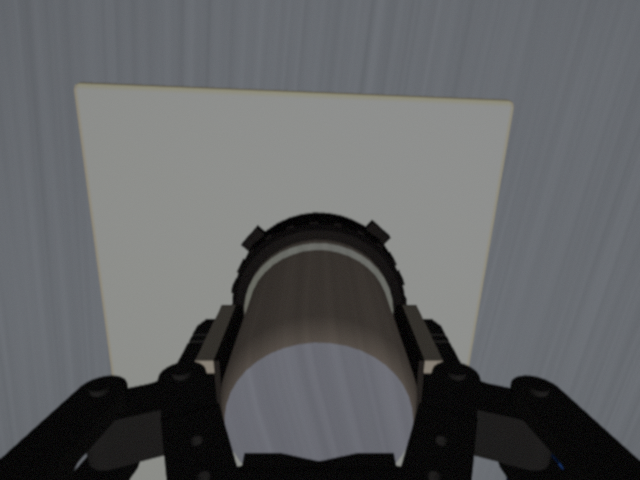

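```bash
python3 -m inch '[[[0,0,0],[-10,0,0],0.6],[[0,0,0],[-40,0,0],0.6],[[0,0,0],[-90,0,0],0.6],[[0,0,0],[-135,0,0],0.6],[[0,0,0],[-157,0,0],0.6],[[0,0,0],[-157,0,0],0.6],[[0,0,0],[-157,0,0],0.6]]'; python3 snap.py w6
```

```text
clock: 6.78
position: [0.477, 0.2277, 0.2089]
ee_rot: [-0.041, 0.706, 0.04, 0.706]
ft_force: [-0.9, -0.3, -3.3]
grip_width: 0.643
[[0.0004, -0.1145, 0.9934, 0.477], [-0.0011, 0.9934, 0.1145, 0.2277], [-1.0, -0.0011, 0.0003, 0.2089], [0.0, 0.0, 0.0, 1.0]] [ 0.324  0.262 -0.98   1.707  0.227  1.293 -0.588] 6.775
```

View pics/w6.png

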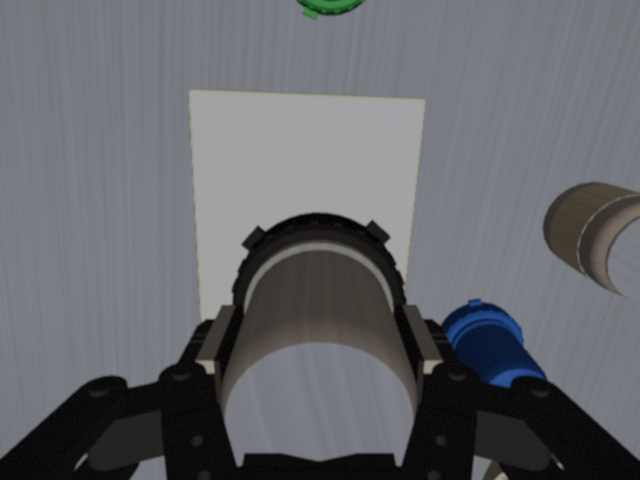

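The cup is held upright at about 3.3 N, with the same in-hand pose as before. Now I'll carry it over the mill and turn it +40° CCW.

```bash
python3 -m inch '[[[-5,0,0],[0,-30,-3],0.6],[[-10,0,0],[0,-80,-7],0.6],[[-15,0,0],[0,-130,-11],0.6],[[-20,0,0],[0,-180,-16],0.6],[[-25,0,0],[0,-235,-21],0.6],[[-30,0,0],[0,-290,-26],0.6],[[-35,0,0],[0,-345,-31],0.6],[[-40,0,0],[0,-395,-35],0.6],[[-40,0,0],[0,-431,-38],0.6],[[-40,0,0],[0,-431,-38],0.6]]'; python3 -m inch '[[[0,0,0],[0,0,0],0.6],[[0,0,0],[0,0,0],0.6]]'; python3 snap.py w7
```

```text
clock: 8.07
position: [0.4872, -0.2079, 0.2073]
ee_rot: [-0.277, 0.651, 0.278, 0.649]
ft_force: [0.4, 1.0, -2.9]
grip_width: 0.64
clock: 8.32
position: [0.487, -0.207, 0.2067]
ee_rot: [-0.278, 0.651, 0.279, 0.649]
ft_force: [0.3, 0.0, -2.3]
grip_width: 0.644
[[-0.0036, -0.7237, 0.6901, 0.487], [0.0009, 0.6901, 0.7237, -0.207], [-1.0, 0.0032, -0.0019, 0.2067], [0.0, 0.0, 0.0, 1.0]] [ 1.005  0.219 -0.776  1.712  0.16   1.279  1.003] 8.325
```

View pics/w7.png

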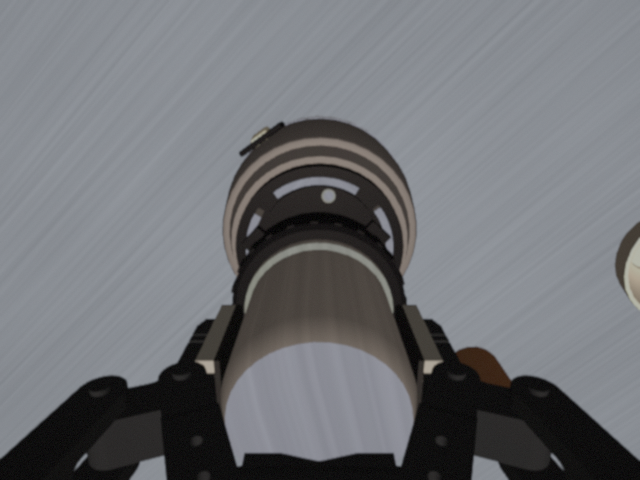

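```bash
cat > mouth.py <<'E'
from rect import *
def mfit(f,c,thr=90,ro=.04113,span=62):
  c=np.array(c);d=np.load(f);Ry=d["T"][:3,1];a0=np.degrees(np.arctan2(Ry[1],Ry[0]))
  rr=np.arange(.035,.0465,.0001)
  for it in range(6):
    ths=np.radians(np.arange(a0-span,a0+span,.5));p=polar(f,c,.125,rr,ths)
    br=p>thr; br[rr>.0435]=False
    re=rr[len(rr)-1-np.argmax(br[::-1],0)];good=br.any(0)&(np.abs(re-ro)<(.0025 if it<3 else .0006))
    pts=np.c_[c[0]+re*np.cos(ths),c[1]+re*np.sin(ths)]
    a,r1=circ(pts[good],ro,c);c=a[:2]
  B=polar(f,c,.125,np.arange(.0392,.0406,.0002),ths).mean(0)>thr
  e=np.where(np.diff(B.astype(int)))[0];print(f,c,r1,good.sum(),a0,np.degrees(ths[e]).round(1))
  R=d["T"][:3,:3];print("in tool y,z",R.T[1:,:2]@(c-d["T"][:2,3]))
  return c
E
python3 - <<'E'
from mouth import *
mfit("w1.npz",[.4885,-.206],span=180)
mfit("w1.npz",[.4885,-.206])
c=mfit("w7.npz",[.4885,-.206])
im,_,_=rect("w7.npz",c,.125);cv2.circle(im,(275,275),186,(0,255,0),1);cv2.circle(im,(275,275),206,(255,0,0),1);cv2.imwrite("pics/r7.png",im[:,:,::-1])
E
```

```text
w1.npz [ 0.4884485  -0.20603461] 8.627685329892699e-05 540 17.15684538724801 [-96.3 -74.8  -6.3  15.2  83.2 105.2 173.2 195.2]
in tool y,z [ 0.00035511 -0.0010699 ]
w1.npz [ 0.48846609 -0.20601322] 7.368742882113228e-05 203 17.15684538724801 [-6.3 15.2]
in tool y,z [ 0.00037823 -0.00108515]
w7.npz [ 0.48814716 -0.20563612] 9.201731714891017e-05 161 136.36098999961123 [ 83.4 104.9 173.9 194.9]
in tool y,z [0.00012455 0.00173962]
```

View pics/r7.png

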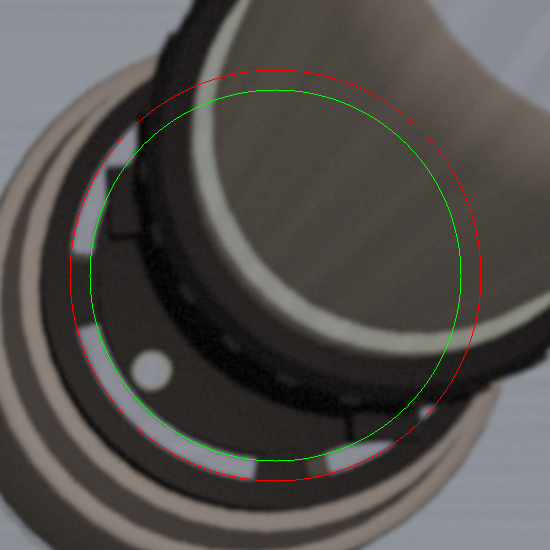

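The rectified view shows both lugs close to their gaps. The mouth is offset about (1.4, 1.3) mm in tool y,z. I'll correct for that and descend to just above the rim.

```bash
python3 -m inch '[[[0,0,0],[5,1.4,1.3],0.6],[[0,0,0],[20,1.4,1.3],0.6],[[0,0,0],[33,1.4,1.3],0.6],[[0,0,0],[36,1.4,1.3],0.6],[[0,0,0],[36,1.4,1.3],0.6],[[0,0,0],[36,1.4,1.3],0.6]]'; cat > st.py <<'E'
from workcell import readout
import numpy as np
from scipy.spatial.transform import Rotation as R
o=readout.get_obs();M=R.from_quat(o["ee_rot"]).as_matrix()
print("t",o["clock"],"pos",(o["position"]*1e3).round(2),"x",M[:,0].round(4),"yaw",np.degrees(np.arctan2(M[1,1],M[0,1])).round(2),"F",o["ft_force"].round(2),"Mz",o["torque"].round(3),"j7",o["joint_pos"][6].round(3))
tgt=np.array([.4869,-.2050]) 
E
python3 st.py; python3 snap.py w8;python3 - <<'E'
from mouth import *
c=mfit("w8.npz",[.4885,-.206])
E
```

```text
clock: 9.12
position: [0.4872, -0.2051, 0.1713]
ee_rot: [-0.278, 0.651, 0.279, 0.649]
ft_force: [-0.3, 0.1, -2.4]
grip_width: 0.646
t 9.125 pos [ 487.24 -205.14  171.33] x [-2.6e-03  3.0e-04 -1.0e+00] yaw 136.37 F [-0.28  0.11 -2.39] Mz [0.022 0.04  0.011] j7 0.98
[[-0.0026, -0.7238, 0.69, 0.4872], [0.0003, 0.69, 0.7238, -0.2051], [-1.0, 0.0021, -0.0015, 0.1713], [0.0, 0.0, 0.0, 1.0]] [ 0.993  0.25  -0.772  1.76   0.186  1.21   0.98 ] 9.125
w8.npz [ 0.48812552 -0.2057052 ] 8.68992185998541e-05 162 136.36760814631003 [ 76.4  80.4  82.9 104.9 173.9 194.9]
in tool y,z [-0.00103046  0.00020549]
```

View pics/w8.png

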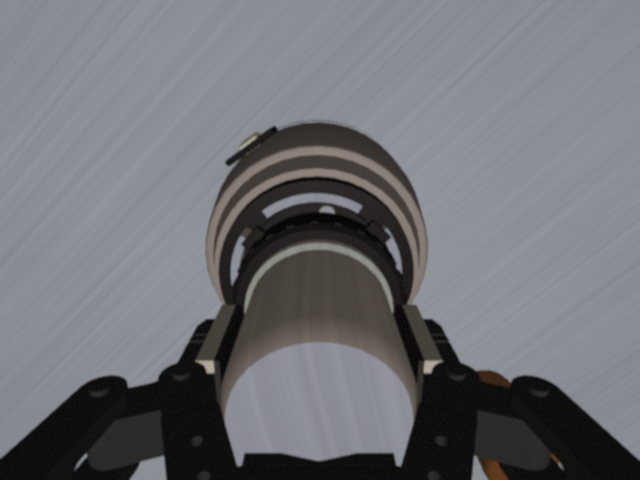

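```bash
python3 -m inch '[[[0,0,0],[3,0.2,-0.3],0.6],[[0,0,0],[6,0.2,-0.3],0.6],[[0,0,0],[8,0.2,-0.3],0.6],[[0,0,0],[8,0.2,-0.3],0.6]]'; python3 st.py; python3 -m inch '[[[0,0,0],[2,0,0],0.6],[[0,0,0],[3,0,0],0.6],[[0,0,0],[3,0,0],0.6]]'; python3 st.py
```

```text
clock: 9.68
position: [0.4868, -0.2052, 0.1632]
ee_rot: [-0.278, 0.651, 0.279, 0.649]
ft_force: [-0.3, -0.0, -2.8]
grip_width: 0.65
t 9.675 pos [ 486.77 -205.19  163.16] x [-2.8e-03  4.0e-04 -1.0e+00] yaw 136.37 F [-0.27 -0.04 -2.85] Mz [-0.006  0.057  0.03 ] j7 0.975
clock: 10.05
position: [0.4867, -0.2052, 0.1601]
ee_rot: [-0.278, 0.651, 0.279, 0.649]
ft_force: [0.0, -0.6, -3.0]
grip_width: 0.647
t 10.05 pos [ 486.73 -205.17  160.09] x [-2.9e-03  5.0e-04 -1.0e+00] yaw 136.37 F [ 0.04 -0.65 -3.04] Mz [0.025 0.02  0.005] j7 0.973
```

Foot is in the bore with no contact. Going down in 1 mm steps, past rim level (TCP about 158).

```bash
for i in 1 2; do :; done; python3 -m inch '[[[0,0,0],[1,0,0],0.6],[[0,0,0],[2,0,0],0.6],[[0,0,0],[2,0,0],0.6]]'; python3 st.py; python3 -m inch '[[[0,0,0],[1,0,0],0.6],[[0,0,0],[1.5,0,0],0.6],[[0,0,0],[1.5,0,0],0.6]]'; python3 st.py
```

```text
clock: 10.42
position: [0.4866, -0.2052, 0.158]
ee_rot: [-0.278, 0.651, 0.279, 0.649]
ft_force: [-0.1, 0.4, -3.3]
grip_width: 0.646
t 10.425 pos [ 486.63 -205.16  157.98] x [-3.1e-03  6.0e-04 -1.0e+00] yaw 136.37 F [-0.1   0.4  -3.28] Mz [ 0.06   0.017 -0.015] j7 0.972
clock: 10.8
position: [0.4866, -0.2051, 0.1564]
ee_rot: [-0.278, 0.651, 0.279, 0.649]
ft_force: [0.5, 0.1, -3.4]
grip_width: 0.645
t 10.8 pos [ 486.62 -205.11  156.42] x [-3.1e-03  7.0e-04 -1.0e+00] yaw 136.37 F [ 0.47  0.09 -3.36] Mz [0.004 0.013 0.021] j7 0.971
```

```bash
python3 -m inch '[[[0,0,0],[1,0,0],0.6],[[0,0,0],[1.5,0,0],0.6],[[0,0,0],[1.5,0,0],0.6]]'; python3 st.py; python3 -m inch '[[[0,0,0],[1,0,0],0.6],[[0,0,0],[1.5,0,0],0.6],[[0,0,0],[1.5,0,0],0.6]]'; python3 st.py;python3 snap.py w9
```

```text
clock: 11.18
position: [0.4866, -0.2051, 0.1549]
ee_rot: [-0.278, 0.651, 0.279, 0.649]
ft_force: [0.2, -0.2, -4.6]
grip_width: 0.647
t 11.175 pos [ 486.58 -205.13  154.88] x [-3.2e-03  7.0e-04 -1.0e+00] yaw 136.37 F [ 0.23 -0.21 -4.64] Mz [-0.027  0.005 -0.031] j7 0.97
clock: 11.55
position: [0.4866, -0.2051, 0.1535]
ee_rot: [-0.278, 0.651, 0.279, 0.649]
ft_force: [0.3, 0.3, -1.4]
grip_width: 0.646
t 11.55 pos [ 486.64 -205.14  153.49] x [-3.1e-03  6.0e-04 -1.0e+00] yaw 136.37 F [ 0.28  0.29 -1.42] Mz [ 0.002  0.08  -0.002] j7 0.968
[[-0.0031, -0.7238, 0.69, 0.4866], [0.0006, 0.69, 0.7238, -0.2051], [-1.0, 0.0026, -0.0017, 0.1535], [0.0, 0.0, 0.0, 1.0]] [ 0.987  0.268 -0.767  1.781  0.2    1.176  0.968] 11.55
```

View pics/w9.png

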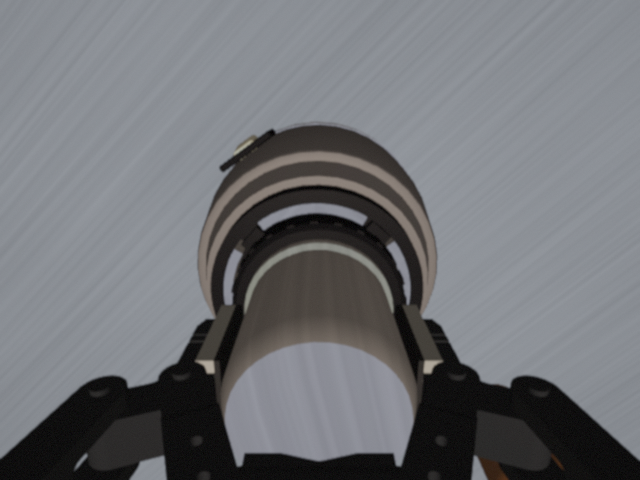

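The lugs went straight into the gaps, and first ring contact came at TCP z about 153.5, as predicted. Pressing against the spring.

```bash
python3 -m inch '[[[0,0,0],[1,0,0],0.6],[[0,0,0],[2,0,0],0.6],[[0,0,0],[2,0,0],0.6]]'; python3 st.py; python3 -m inch '[[[0,0,0],[1,0,0],0.6],[[0,0,0],[2,0,0],0.6],[[0,0,0],[2,0,0],0.6]]'; python3 st.py
```

```text
clock: 11.98
position: [0.4867, -0.2052, 0.1516]
ee_rot: [-0.278, 0.651, 0.279, 0.649]
ft_force: [-1.8, 0.4, 2.4]
grip_width: 0.645
t 11.975 pos [ 486.68 -205.17  151.62] x [-3.e-03  5.e-04 -1.e+00] yaw 136.37 F [-1.82  0.41  2.38] Mz [ 0.015  0.391 -0.046] j7 0.967
clock: 12.35
position: [0.4867, -0.2052, 0.1497]
ee_rot: [-0.278, 0.651, 0.279, 0.649]
ft_force: [-3.6, 0.0, 4.6]
grip_width: 0.646
t 12.35 pos [ 486.75 -205.21  149.73] x [-2.8e-03  3.0e-04 -1.0e+00] yaw 136.37 F [-3.58  0.04  4.58] Mz [0.135 0.557 0.027] j7 0.966
```

```bash
python3 -m inch '[[[0,0,0],[0,0.4,-0.4],0.6],[[0,0,0],[0.5,0.6,-0.6],0.6],[[0,0,0],[0.5,0.6,-0.6],0.6]]'; python3 st.py; python3 -m inch '[[[0,0,0],[1,0,0],0.6],[[0,0,0],[2,0,0],0.6],[[0,0,0],[2,0,0],0.6]]'; python3 st.py
```

```text
clock: 12.72
position: [0.4864, -0.2051, 0.1495]
ee_rot: [-0.278, 0.65, 0.279, 0.649]
ft_force: [1.5, 0.9, 4.8]
grip_width: 0.648
t 12.725 pos [ 486.44 -205.13  149.5 ] x [-1.6e-03  2.0e-04 -1.0e+00] yaw 136.38 F [1.51 0.95 4.77] Mz [ 0.277 -0.346 -0.005] j7 0.967
clock: 13.1
position: [0.4866, -0.2052, 0.1478]
ee_rot: [-0.278, 0.65, 0.279, 0.65]
ft_force: [-1.5, 1.0, 6.7]
grip_width: 0.644
t 13.1 pos [ 486.59 -205.2   147.77] x [-0.0013 -0.     -1.    ] yaw 136.38 F [-1.48  1.04  6.65] Mz [ 0.233  0.165 -0.019] j7 0.965
```

```bash
python3 -m inch '[[[0,0,0],[1,0.1,-0.1],0.6],[[0,0,0],[2,0.2,-0.2],0.6],[[0,0,0],[2,0.2,-0.2],0.6],[[0,0,0],[2,0.2,-0.2],0.6]]'; python3 st.py
```

```text
clock: 13.6
position: [0.4866, -0.2052, 0.1463]
ee_rot: [-0.278, 0.65, 0.278, 0.65]
ft_force: [-1.9, 1.2, 9.0]
grip_width: 0.647
t 13.6 pos [ 486.61 -205.2   146.27] x [-7.e-04 -3.e-04 -1.e+00] yaw 136.38 F [-1.94  1.15  8.98] Mz [ 0.314  0.26  -0.024] j7 0.964
```

```bash
python3 -m inch '[[[3,0,0],[0.3,0,0],0.6],[[6,0,0],[0.3,0,0.1],0.6],[[9,0,0],[0.3,0,0.1],0.6],[[9,0,0],[0.3,0,0.1],0.6]]'; python3 st.py
```

```text
clock: 14.1
position: [0.4872, -0.2052, 0.1466]
ee_rot: [-0.227, 0.67, 0.226, 0.67]
ft_force: [-1.2, 0.5, 8.0]
grip_width: 0.645
t 14.1 pos [ 487.25 -205.2   146.59] x [ 5.e-04 -9.e-04 -1.e+00] yaw 127.34 F [-1.15  0.48  7.96] Mz [ 0.212 -0.042 -0.118] j7 0.812
```

```bash
python3 -m inch '[[[3,0,0],[0.8,0,0],0.6],[[6,0,0],[0.8,0,0.1],0.6],[[9,0,0],[0.8,0,0.1],0.6],[[9,0,0],[0.8,0,0.1],0.6]]'; python3 st.py;  python3 -m inch '[[[3,0,0],[0.4,0,0],0.6],[[6,0,0],[0.4,0,0.1],0.6],[[8,0,0],[0.4,0,0.1],0.6],[[8,0,0],[0.4,0,0.1],0.6]]'; python3 st.py; python3 snap.py w10
```

```text
clock: 14.6
position: [0.4878, -0.2052, 0.1464]
ee_rot: [-0.173, 0.685, 0.172, 0.686]
ft_force: [-1.4, 1.2, 8.4]
grip_width: 0.647
t 14.6 pos [ 487.77 -205.23  146.37] x [ 0.0014 -0.0014 -1.    ] yaw 118.3 F [-1.42  1.16  8.39] Mz [ 0.216  0.144 -0.136] j7 0.659
clock: 15.1
position: [0.4882, -0.2052, 0.1465]
ee_rot: [-0.125, 0.695, 0.124, 0.697]
ft_force: [-1.6, 1.3, 9.0]
grip_width: 0.646
t 15.1 pos [ 488.16 -205.23  146.48] x [ 0.002  -0.0019 -1.    ] yaw 110.27 F [-1.61  1.26  8.97] Mz [ 0.228  0.258 -0.041] j7 0.524
[[0.002, -0.3465, 0.938, 0.4882], [-0.0019, 0.938, 0.3465, -0.2052], [-1.0, -0.0025, 0.0013, 0.1465], [0.0, 0.0, 0.0, 1.0]] [ 0.931  0.26  -0.702  1.793  0.185  1.152  0.524] 15.1
```

View pics/w10.png

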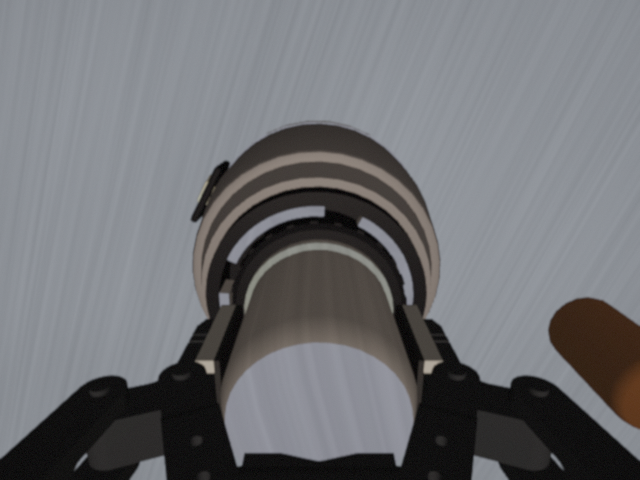

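The lugs are now hidden under the flange and the open gap at (340,213) is empty, so the cup is turning underneath with little torque. I'll continue to the stop in small steps.

```bash
python3 -m inch '[[[3,0,0],[0.4,0,0],0.6],[[6,0,0],[0.4,0,0.1],0.6],[[8,0,0],[0.4,0,0.1],0.6],[[8,0,0],[0.4,0,0.1],0.6]]'; python3 st.py;  python3 -m inch '[[[1,0,0],[0.4,0,0],0.6],[[2,0,0],[0.4,0,0],0.6],[[2,0,0],[0.4,0,0],0.6]]'; python3 st.py;  python3 -m inch '[[[1,0,0],[0.4,0,0],0.6],[[1.5,0,0],[0.4,0,0],0.6],[[1.5,0,0],[0.4,0,0],0.6]]'; python3 st.py
```

```text
clock: 15.65
position: [0.4885, -0.2052, 0.1466]
ee_rot: [-0.076, 0.702, 0.075, 0.704]
ft_force: [-0.7, 0.8, 7.7]
grip_width: 0.647
t 15.65 pos [ 488.53 -205.19  146.58] x [ 0.0025 -0.0022 -1.    ] yaw 102.27 F [-0.72  0.76  7.67] Mz [ 0.339  0.263 -0.065] j7 0.388
clock: 16.02
position: [0.4887, -0.2052, 0.1466]
ee_rot: [-0.064, 0.703, 0.062, 0.705]
ft_force: [-0.9, 1.8, 8.1]
grip_width: 0.65
t 16.025 pos [ 488.68 -205.21  146.58] x [ 0.0028 -0.0026 -1.    ] yaw 100.27 F [-0.92  1.81  8.08] Mz [0.274 0.344 0.12 ] j7 0.354
clock: 16.4
position: [0.4887, -0.2051, 0.1465]
ee_rot: [-0.055, 0.704, 0.053, 0.706]
ft_force: [-1.9, 1.3, 8.6]
grip_width: 0.643
t 16.4 pos [ 488.73 -205.14  146.54] x [ 0.0027 -0.0029 -1.    ] yaw 98.79 F [-1.86  1.26  8.55] Mz [0.373 0.52  0.231] j7 0.329
```

```bash
python3 -m inch '[[[1,0,0],[0.2,0,0],0.6],[[1,0,0],[0.2,0,0],0.6]]'; python3 st.py;  python3 -m inch '[[[1,0,0],[0.2,0,0],0.6],[[1,0,0],[0.2,0,0],0.6]]'; python3 st.py
```

```text
clock: 16.65
position: [0.4885, -0.205, 0.1466]
ee_rot: [-0.049, 0.705, 0.047, 0.706]
ft_force: [-2.6, 2.0, 7.9]
grip_width: 0.646
t 16.65 pos [ 488.47 -205.01  146.57] x [ 0.002  -0.0032 -1.    ] yaw 97.83 F [-2.56  1.98  7.91] Mz [0.349 0.705 0.451] j7 0.312
clock: 16.9
position: [0.4882, -0.2049, 0.1466]
ee_rot: [-0.044, 0.705, 0.041, 0.706]
ft_force: [-4.4, 1.3, 8.7]
grip_width: 0.647
t 16.9 pos [ 488.2  -204.93  146.6 ] x [ 0.0011 -0.0038 -1.    ] yaw 96.91 F [-4.39  1.34  8.66] Mz [0.186 0.714 0.957] j7 0.296
```

The stop is felt: torque jumps to 0.96 N·m at 39.5°. I'll back off 3° to the notch centre, then ease up.

```bash
python3 -m inch '[[[-1.5,0,0],[0,0,0.1],0.6],[[-3,0,0],[0,0.1,0.2],0.6],[[-3,0,0],[0,0.1,0.2],0.6]]'; python3 st.py;  python3 -m inch '[[[0,0,0],[-1,0,0],0.6],[[0,0,0],[-2,0,0],0.6],[[0,0,0],[-2,0,0],0.6]]'; python3 st.py; python3 -m inch '[[[0,0,0],[-1,0,0],0.6],[[0,0,0],[-1.5,0,0],0.6],[[0,0,0],[-1.5,0,0],0.6]]'; python3 st.py
```

```text
clock: 17.27
position: [0.4885, -0.2051, 0.147]
ee_rot: [-0.063, 0.704, 0.06, 0.705]
ft_force: [-1.8, 0.8, 8.3]
grip_width: 0.646
t 17.275 pos [ 488.5  -205.11  146.98] x [ 0.0015 -0.0043 -1.    ] yaw 99.92 F [-1.77  0.76  8.3 ] Mz [0.076 0.351 0.006] j7 0.346
clock: 17.65
position: [0.4885, -0.2052, 0.1492]
ee_rot: [-0.063, 0.704, 0.059, 0.705]
ft_force: [-0.6, 0.2, 5.5]
grip_width: 0.643
t 17.65 pos [ 488.5  -205.15  149.16] x [ 0.0015 -0.0045 -1.    ] yaw 99.92 F [-0.63  0.18  5.46] Mz [ 0.234  0.144 -0.051] j7 0.348
clock: 18.02
position: [0.4885, -0.2051, 0.1505]
ee_rot: [-0.063, 0.704, 0.06, 0.705]
ft_force: [0.8, 0.0, 2.2]
grip_width: 0.643
t 18.025 pos [ 488.46 -205.12  150.45] x [ 0.0014 -0.0043 -1.    ] yaw 99.92 F [0.83 0.01 2.15] Mz [ 0.145 -0.22   0.003] j7 0.349
```

```bash
python3 -m inch '[[[0,0,0],[-0.4,0,0],0.6],[[0,0,0],[-0.4,0,0],0.6]]'; python3 st.py; python3 -m inch '[[[0,0,0],[0,0,0],0.5],[[0,0,0],[0,0,0],0.3],[[0,0,0],[0,0,0],0.1],[[0,0,0],[0,0,0],0],[[0,0,0],[0,0,0],0],[[0,0,0],[0,0,0],0]]'; python3 st.py; python3 snap.py w11
```

```text
clock: 18.27
position: [0.4884, -0.2052, 0.1506]
ee_rot: [-0.063, 0.704, 0.06, 0.705]
ft_force: [2.4, -0.8, -2.1]
grip_width: 0.65
t 18.275 pos [ 488.44 -205.18  150.58] x [ 0.0014 -0.0042 -1.    ] yaw 99.91 F [ 2.39 -0.82 -2.13] Mz [ 0.067 -0.634  0.025] j7 0.349
clock: 19.02
position: [0.4884, -0.2052, 0.1506]
ee_rot: [-0.063, 0.704, 0.06, 0.705]
ft_force: [0.1, 1.2, -0.7]
grip_width: 1.004
t 19.025 pos [ 488.43 -205.17  150.57] x [ 0.0014 -0.0042 -1.    ] yaw 99.91 F [ 0.1   1.23 -0.75] Mz [-0.015  0.02  -0.005] j7 0.349
[[0.0014, -0.1722, 0.9851, 0.4884], [-0.0042, 0.9851, 0.1722, -0.2052], [-1.0, -0.0044, 0.0006, 0.1506], [0.0, 0.0, 0.0, 1.0]] [ 0.91   0.252 -0.679  1.789  0.176  1.159  0.349] 19.025
```

View pics/w11.png

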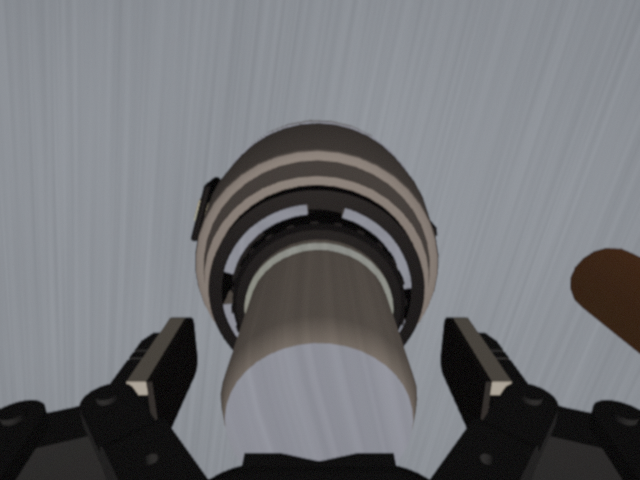

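Released, and the cup did not move. I'll back straight up, then check its height, centring and uprightness.

```bash
python3 -m inch '[[[0,0,0],[-15,0,0],0],[[0,0,0],[-50,0,0],0],[[0,0,0],[-100,0,0],0],[[0,0,0],[-140,0,0],0],[[0,0,0],[-160,0,0],0],[[0,0,0],[-160,0,0],0],[[0,0,0],[-160,0,0],0]]'; python3 st.py; python3 snap.py w12; python3 - <<'E'
from h import *
from workcell import camera
a=camera("scene");t=camera("top")
S=cloud(a).reshape(-1,3);W=cloud(t).reshape(-1,3)
d=dict(np.load("w12.npz"));Q=cloud(d,d["T"]@d["T_tool_cam"]).reshape(-1,3)
for n,P in(("scene",S),("top",W),("wrist",Q)):
    m=(np.hypot(P[:,0]-.489,P[:,1]+.206)<.035)&(P[:,2]>.185)&(P[:,2]<.23);q=P[m]
    if len(q)>50:
        k=q[q[:,2]>np.median(q[:,2])-.004]
        A=np.c_[k[:,:2]-k[:,:2].mean(0),np.ones(len(k))];s=np.linalg.lstsq(A,k[:,2],rcond=None)[0]
        print(n,len(q),"top z pct",np.percentile(q[:,2],[50,90,98]).round(4),"centre",k.mean(0).round(4),"slope",s[:2].round(3))
x=cv2.resize(a["pixels"][90:230,220:360],(560,560),interpolation=2);cv2.imwrite("pics/s12.png",x[:,:,::-1])
E
```

```text
clock: 19.95
position: [0.4879, -0.2044, 0.31]
ee_rot: [-0.063, 0.704, 0.06, 0.705]
ft_force: [0.4, -0.0, -0.9]
grip_width: 0.999
t 19.95 pos [ 487.89 -204.38  310.01] x [ 6.0e-04 -3.9e-03 -1.0e+00] yaw 99.92 F [ 0.37 -0.04 -0.86] Mz [-0.035 -0.009 -0.011] j7 0.414
[[0.0006, -0.1723, 0.9851, 0.4879], [-0.0039, 0.985, 0.1723, -0.2044], [-1.0, -0.004, -0.0001, 0.31], [0.0, 0.0, 0.0, 1.0]] [ 0.935  0.141 -0.691  1.559  0.094  1.473  0.414] 19.95
scene 425 top z pct [0.2015 0.2057 0.2067] centre [ 0.4944 -0.2014  0.2032] slope [-0.043 -0.075]
top 887 top z pct [0.2042 0.207  0.2082] centre [ 0.4888 -0.206   0.2048] slope [ 0.01  -0.011]
wrist 5856 top z pct [0.2031 0.2047 0.2052] centre [ 0.4891 -0.2044  0.2031] slope [ 0.001 -0.017]
```

View pics/s12.png

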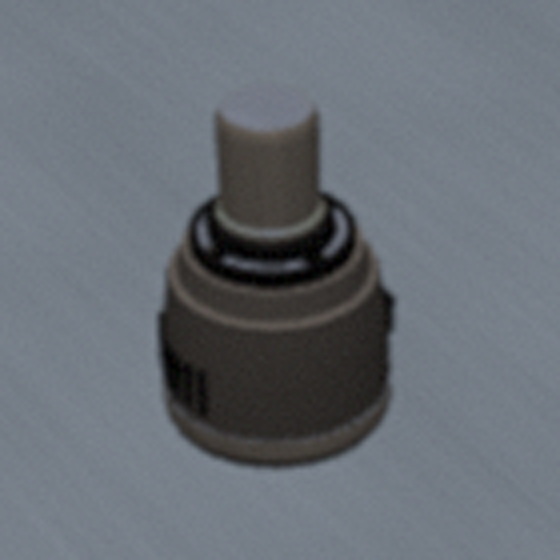

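View pics/w12.png

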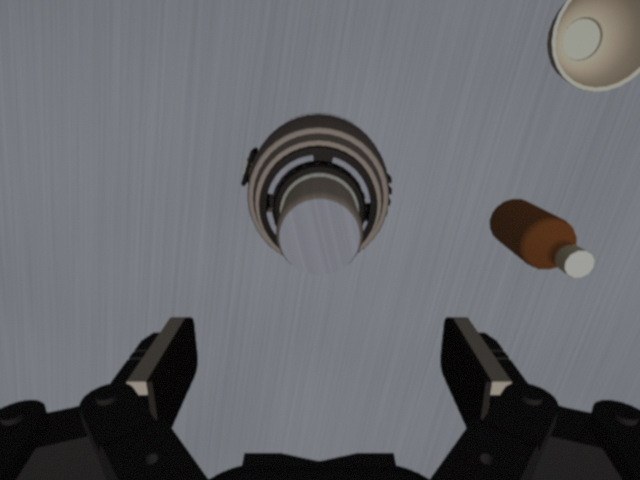

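```bash
python3 -c "
from workcell import manip
print(manip.hand_in())"
```

```text
the job is handed in; nothing more can be done
None
```

I took the steel cup from the board and locked it onto the mill; the job was handed in at about 20 s with no verdict reported. I turned the cup +40° so its lugs met the collar gaps, and they dropped straight in. I pressed it about 12 N into the spring, for roughly 6.8 mm of ring travel. I twisted it clockwise about 39° until the torque rose at the stop to 0.96 N·m, roughly 24 N at the lugs. I then backed off 3°, eased up, let go and withdrew.

**Height:** the dome top measures about 0.2045–0.205 m, against 0.2045 expected when locked and 0.2075 if unlocked. The scene and top cameras read 2–4 mm high; I corrected them by their error on the cup before the grasp, and they then agree.

**Centring and tilt:** the cup is within about 2 mm of the mouth. The top and wrist cameras show under 1° of tilt. The scene camera's slope fit disagreed at about 5°, but it also took in points from the cup's side, so I set it aside.

**Lock and bystanders:** the cup did not move on release, and the lugs stay hidden under the flange. I never tried twisting it back, so the lock rests on the height and on the lugs taking the load as I eased up. The last wrist picture shows the bowl and sauce bottle standing; I did not re-measure the bystanders or check the tin, but the path stayed clear of all three.

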